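Tap test for a loose joint on an amplifier board

ROBOT

A 6-joint arm with a two-finger parallel gripper is mounted at the origin on the work surface. World frame = base frame: x ahead of the robot, y to its left, z up, the work surface at z = 0. Lengths are in m, angles in rad, forces in N, time in s.
With the tool pointing down it reaches from about 0.3 to 0.875 m from the base axis. Payload 6.4 kg.
Tool frame: the origin (TCP) lies between the finger pads; the fingertips stand 8 mm ahead of it and the grasp point (between the pads) lies 11 mm behind it; z points along the fingers, x is the direction in which the jaws open and shut, and the axes are right-handed (so a half turn about z gives the same grasp; the last joint's range is limited). The gripper opens to 85 mm and grips with 20 to 120 N. Pads are 22 mm wide; open, the fingers measure 114 mm over their backs; the gripper's body (76 mm by 85 mm) begins 54 mm behind the grasp point. The pads swing forward as they close: fully open they stand 13 mm farther back than shut.
Start: joints at [0.96, 0.181, 1.607, -0, 1.354, -0.206], TCP at [0.226, 0.529, 0.239] pointing down, gripper open.
Joint ranges: [-2.99, 2.99], [-0.89, 2.07], [0.3, 2.58], [-1.14, 4.28], [0, 2.63], [-3.12, 3.12]. Speed limits (rad/s): [2.57, 2.57, 3.01, 3.14, 3.14, 3.14].

INTERFACE

Orientations are given as a unit quaternion [w, x, y, z].
In Python, from bench import ctrl gives the robot as it stands.
- The arm moves only by the tool drive_tool, never from a script. Its argument "commands" is a list of rows, each an object of numbers: "gripper": the closure, from 0 (fully open) to 1 (shut); "dx", "dy", "dz": the shift along the tool's x, y, z in cm; "turn": the turn about the tool's z in degrees. A call has 1 to 20 rows; each row is the pose to reach, as a shift and turn from the pose commanded when the call began, along the tool's axes at that moment; what a row does not reach only later rows make up. A row lasts 1/8 s, in which the tool goes at most 62.5 mm and 10.7 degrees, less where a joint would pass 70% of its speed; a pose out of reach is approached as far as the arm can. A call with a gripper value outside its range is refused whole. The fingers move at their own pace and stop on an object; the grip force is fixed at half the most. Time passes only in rows, so rows that repeat a pose let the fingers close. It gives the time, the measured TCP pose, the force and the opening at its end, in the units of the state.
- ctrl.get_obs(): the state, without advancing time (a new reading comes with each control period).
- ctrl.camera(name): name is "scene" or "side" or "wrist"; returns a dict with "image" (384x512x3 uint8, red, green, blue), "mtx" (3x3 intrinsics, pixels), "k1" (the pictures are not rectified: a ray, as slopes to the right and down, at radius r is drawn at 1 + k1 r^2 times it, then the intrinsics apply), "R" (3x3) and "t" (3): a world point X has camera coordinates R X + t. Camera axes: x right, y down, z forward; pixel columns grow to the right and rows downward; lengths in m; the calibration is good to about 2 mm. A picture is of the moment at which its call begins. There is no depth.
- ctrl.hand_in(): hands the job in, once; it reports no verdict.
The state is a dict: "time_s": time; "q": joint angles; "dq": joint speeds; "joint_efforts": joint torques, N m; "eef_pos": TCP position; "eef_rot": TCP orientation; "wrist_force": force on the tool from outside, world axes, zero at the start; "torque": the same for the moment, N m; "opening": opening from 0.0 (shut) to 1.0 (fully open).
Only numpy, scipy, OpenCV 4.12 (cv2) and the standard library are available. Lean on these libraries where they do the work, as an engineer would, in place of code of your own. Each camera call takes 0.05 s, during which the arm holds its last target.

TASK

Tap-test the amplifier board for a loose joint: with the fingertips, lightly tap the top of the tall capacitor, then of the transformer, then of the relay, in that order and one at a time, so that each visibly dips (a few millimetres) in its springy socket without being pressed down to its stop. Do not touch the short capacitor or the finned heat sink, lift nothing, leave the loose things where they are, and finish touching nothing, with every part sprung back up.

Things in the scene. Friction and masses are not known exactly. Their poses are not given: they have to be found in the camera images.
- amp_board: the green circuit board, fixed, 240 mm (its x) by 280 mm (its y), on rubber feet; origin on the bench under its centre, z up, its top face 18 mm above the origin. Five parts stand on it in black sprung sockets, one near each corner and one in the middle (centres at least 110 mm apart); which part is in which place changes
- tall_cap_socket: the black socket of the tall capacitor, fixed to the board, 42 x 42 mm (x, y) and 14 mm high; origin at the centre of its underside on the board's top face, z up
- tall_cap_top (a point): centre of the top of the tall capacitor: an upright black cylinder 35 mm in diameter with an aluminium top, standing 55 mm out of its square socket; flat top 87 mm above the bench. The point moves with the part
- tall_cap (a joint): how far the tall capacitor is pushed straight down into its socket, m: 0 at rest, stop at 0.012; a spring pushes it back up (about 1 N starts it, then 0.8 N per mm, about 10.5 N at the stop)
- transformer_socket: the black socket of the transformer, fixed to the board, 60 x 50 mm (x, y) and 14 mm high; origin at the centre of its underside on the board's top face, z up
- transformer_top (a point): centre of the top of the transformer: a laminated steel core, an upright plate 56 mm along x by 22 mm along y, with a copper winding 38 x 46 mm around its middle; the flat top of the core, 74 mm above the bench, is the place to tap (the winding ends 9.5 mm lower). The point moves with the part
- transformer (a joint): how far the transformer is pushed straight down into its socket, m: 0 at rest, stop at 0.012; a spring pushes it back up (about 1 N starts it, then 0.8 N per mm, about 10.5 N at the stop)
- relay_socket: the black socket of the relay, fixed to the board, 44 x 38 mm (x, y) and 14 mm high; origin at the centre of its underside on the board's top face, z up
- relay_top (a point): centre of the top of the relay: a plain closed grey plastic block 36 mm along x by 30 mm along y, standing 28 mm out of its socket; flat top 60 mm above the bench. The point moves with the part
- relay (a joint): how far the relay is pushed straight down into its socket, m: 0 at rest, stop at 0.012; a spring pushes it back up (about 1 N starts it, then 0.8 N per mm, about 10.5 N at the stop)
- short_cap_socket: the black socket of the short capacitor, fixed to the board, 42 x 42 mm (x, y) and 14 mm high; origin at the centre of its underside on the board's top face, z up
- short_cap_top (a point): centre of the top of the short capacitor: an upright black cylinder 35 mm in diameter with an aluminium top, just like the tall capacitor but standing only 30 mm out of its socket; top 62 mm above the bench. Not to be touched. The point moves with the part
- short_cap (a joint): how far the short capacitor is pushed straight down into its socket, m: 0 at rest, stop at 0.012; a spring pushes it back up (about 1 N starts it, then 0.8 N per mm, about 10.5 N at the stop)
- heat_sink_socket: the black socket of the heat sink, fixed to the board, 54 x 44 mm (x, y) and 14 mm high; origin at the centre of its underside on the board's top face, z up
- heat_sink_top (a point): centre of the top of the heat sink: bare aluminium, 50 mm along x by 40 mm along y, with six thin upright fins; fin tops 69 mm above the bench. Not to be touched. The point moves with the part
- heat_sink (a joint): how far the heat sink is pushed straight down into its socket, m: 0 at rest, stop at 0.012; a spring pushes it back up (about 1 N starts it, then 0.8 N per mm, about 10.5 N at the stop)
- spacer: loose brass spacer, cylinder 14 mm in diameter, 24 mm high, upright on the board, among the parts; origin at its underside
- screw_jar: loose small clear jar with a grey cap, 28 mm in diameter, 30 mm high, upright on the board, among the parts; origin at its underside
- solder_spool: loose solder spool, 60 mm in diameter, 40 mm high, upright on the bench beside the board; origin at its underside
- screwdriver: loose screwdriver lying on the bench along its own x, about 200 mm long
- glasses_case: loose black glasses case, 150 x 60 x 35 mm, on the bench; origin at its underside
- card_box: loose small white card box, 90 x 60 x 22 mm, on the bench; origin at its underside

How it is judged:
By the outcome, as a careful person would: the job done as asked, in the order asked, and still so for the second after the job is handed in, with the robot touching nothing.
It also fails if it takes over 40 s, if anything falls off the work surface, if the arm or the gripper's body presses on something with over 40 N, if the wrist force passes 120 N, or if a joint passes its speed limit or range.

## Working session

There is one attempt and no reset: what is moved stays moved. The work goes in short steps, Python scripts to look and compute and a tool call to move; the robot and the scene stay as the last step left them, time stands still between calls to the robot, and variables do not carry over. Pictures are saved under pics/ and viewed, and the job is handed in when it is done.

Besides the shell and the picture viewer there is one more tool, called after "Call:" as name(argument=value, ...) on one line, values as JSON. drive_tool: Moves the arm, as the interface text tells. Its arguments: {"type":"object","properties":{"commands":{"type":"array","items":{"type":"object","properties":{"gripper":{"type":"number"},"dx":{"type":"number"},"dy":{"type":"number"},"dz":{"type":"number"},"turn":{"type":"number"}}}}},"required":["commands"]}

```bash
mkdir -p pics; ls; python3 - <<'E'
from bench import ctrl
import cv2,pickle
o=ctrl.get_obs();print({k:o[k] for k in('time_s','eef_pos','eef_rot','wrist_force','opening')})
d={}
for n in("scene","side","wrist"):
    c=ctrl.camera(n);d[n]=c;cv2.imwrite(f"pics/a_{n}.png",c["image"][:,:,::-1]);print(n,c["mtx"],c["k1"],c["R"],c["t"])
pickle.dump(d,open("a.pkl","wb"))
E
```

```text
pics
{'time_s': 0.0, 'eef_pos': array([0.22614253, 0.52807697, 0.23837569]), 'eef_rot': array([ 3.35200148e-04,  8.34830323e-01,  5.50506645e-01, -8.07960695e-04]), 'wrist_force': array([-0.76105186, -0.17263226,  1.43464384]), 'opening': 0.9989762202106033}
scene [[421.66649141   0.         254.88650162]
 [  0.         421.66649141 187.01720904]
 [  0.           0.           1.        ]] -0.11656987632416047 [[-0.38236448  0.9240108   0.00120693]
 [ 0.5194465   0.21603179 -0.82674398]
 [-0.76418109 -0.31549059 -0.56257705]] [ 0.1935248  -0.1954096   1.54422449]
side [[374.5744036    0.         253.0963204 ]
 [  0.         374.5744036  197.39879491]
 [  0.           0.           1.        ]] -0.024671304445586403 [[ 0.66194805 -0.74933774 -0.01782529]
 [-0.42601054 -0.35654838 -0.83149761]
 [ 0.61671696  0.55800198 -0.55524228]] [-0.35106054  0.30454357  0.80533024]
wrist [[292.29716709   0.         254.03669871]
 [  0.         292.29716709 188.83763974]
 [  0.           0.           1.        ]] 0.020601136518973415 [[ 0.39374047  0.91922106 -0.0010385 ]
 [ 0.8775503  -0.37555438  0.29810128]
 [ 0.27363096 -0.11828588 -0.95453368]] [-0.57344287 -0.03868501  0.37857118]
```

View pics/a_scene.png

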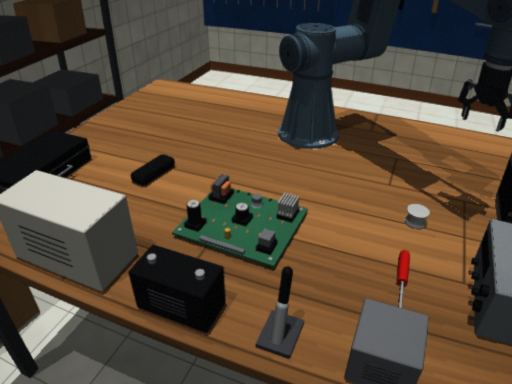

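View pics/a_side.png

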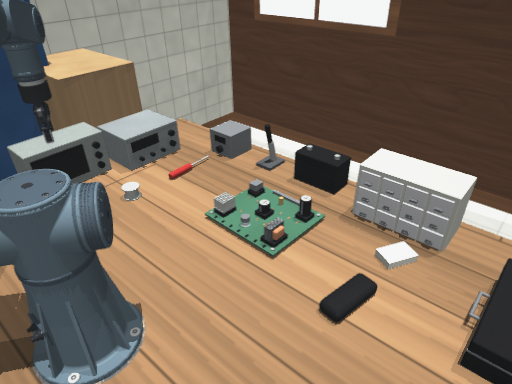

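View pics/a_wrist.png

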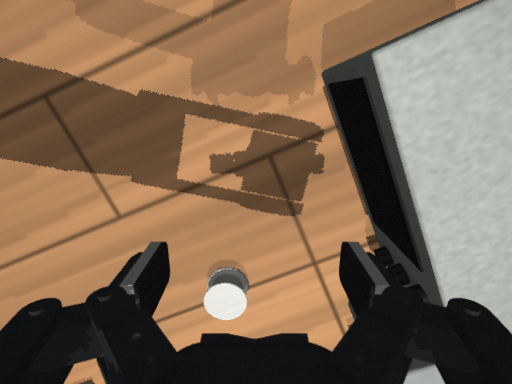

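The wrist view shows only the spool. In the scene view the tall cap is at (193,210), transformer (221,188), short cap (242,211), heat sink (288,205), relay (266,240), jar (257,200) and spacer (227,232). I'll magnify the board.

```bash
cat > h.py <<'E'
import numpy as np,cv2
def ray(c,u,v):
    p=cv2.undistortPoints(np.array([[[u,v]]],float),c["mtx"],np.array([c["k1"],0,0,0,0.]))[0,0]
    R=c["R"];return -R.T@c["t"],R.T@np.array([p[0],p[1],1])
def onz(c,u,v,z):
    o,d=ray(c,u,v);return o+d*(z-o[2])/d[2]
def proj(c,X):
    return cv2.projectPoints(np.atleast_2d(np.array(X,float)),cv2.Rodrigues(c["R"])[0],c["t"],c["mtx"],np.array([c["k1"],0,0,0,0.]))[0][:,0]
E
python3 - <<'E'
import pickle,cv2
d=pickle.load(open("a.pkl","rb"))
for n,(x,y,w,h) in dict(scene=(165,165,150,105),side=(200,170,130,90)).items():
    cv2.imwrite(f"pics/z_{n}.png",cv2.resize(d[n]["image"][y:y+h,x:x+w,::-1],None,fx=5,fy=5,interpolation=cv2.INTER_CUBIC))
E
```

```text
(no output)
```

View pics/z_scene.png

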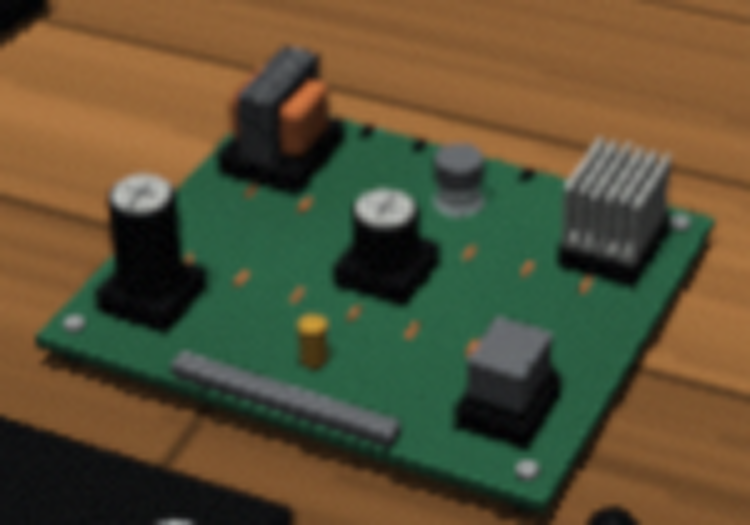

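View pics/z_side.png

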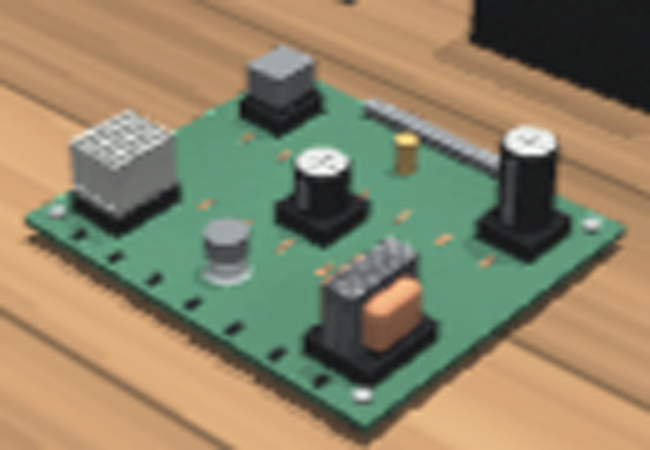

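Both views show all five parts clearly. The layout is transformer and tall cap on one side, the short cap in the middle, and heat sink and relay on the other side. Next I'll cast rays from the hand-picked top centres in both views.

```bash
python3 - <<'E'
import pickle
from h import *
d=pickle.load(open("a.pkl","rb"))
off=dict(scene=(165,165),side=(200,170))
f=lambda n,p:(off[n][0]+(p[0]+.5)/5-.5,off[n][1]+(p[1]+.5)/5-.5)
P=dict(tall=((142,194),(529,141),.087),trafo=((282,77),(370,268),.074),relay=((512,346),(281,64),.060),short=((387,207),(322,162),.062),heat=((617,165),(123,137),.069),
 spacer=((313,323),(406,139),.042),jar=((459,156),(226,232),.048))
for k,(a,b,z) in P.items():
    A=onz(d["scene"],*f("scene",a),z);B=onz(d["side"],*f("side",b),z)
    o1,r1=ray(d["scene"],*f("scene",a));o2,r2=ray(d["side"],*f("side",b))
    s=np.linalg.lstsq(np.c_[r1,-r2],o2-o1,rcond=None)[0]
    p1=o1+s[0]*r1;p2=o2+s[1]*r2
    print(k,A[:2].round(4),B[:2].round(4),"tri",((p1+p2)/2).round(4),"gap",np.linalg.norm(p1-p2).round(4))
C=[onz(d["scene"],*f("scene",p),.018)[:2] for p in((40,342),(545,505),(712,218))]
D=[onz(d["side"],*f("side",p),.018)[:2] for p in((625,230),(365,430),(27,222))]
for Q in(C,D):
  print(np.round(Q,4));e=np.diff(Q,axis=0);print(np.linalg.norm(e,axis=1),np.degrees(np.arctan2(e[:,1],e[:,0])), "ctr",(Q[0]+Q[2])/2)
E
```

```text
tall [ 0.639  -0.1111] [ 0.6357 -0.1116] tri [ 0.6374 -0.1113  0.0859] gap 0.0013
trafo [ 0.4999 -0.1031] [ 0.4958 -0.1061] tri [ 0.4976 -0.1045  0.0722] gap 0.0004
relay [0.6463 0.0887] [0.6411 0.0847] tri [0.6439 0.0875 0.0576] gap 0.0005
short [ 0.5716 -0.0085] [ 0.5699 -0.0099] tri [ 0.5708 -0.0091  0.0612] gap 0.0002
heat [0.5011 0.0909] [0.5054 0.0927] tri [0.5037 0.0913 0.0707] gap 0.0007
spacer [ 0.6479 -0.0147] [ 0.6454 -0.015 ] tri [ 0.6466 -0.0148  0.0412] gap 0.0011
jar [0.4978 0.0009] [ 4.951e-01 -3.000e-04] tri [0.4962 0.0005 0.0469] gap 0.0005
[[ 0.6891 -0.1483]
 [ 0.6986  0.1259]
 [ 0.4598  0.1337]]
[0.27437001 0.23890944] [ 88.03056223 178.1462833 ] ctr [ 0.57445739 -0.00729682]
[[ 0.6808 -0.1553]
 [ 0.4425 -0.1466]
 [ 0.4533  0.128 ]]
[0.23852666 0.274872  ] [177.92806821  87.74446094] ctr [ 0.56706196 -0.01362512]
```

The two views agree to within 4 mm and the triangulated heights match the given ones. The board measures 0.24 × 0.275 m, with a yaw of about -2°. A script now works out the shift to a point above the tall cap.

```bash
cat > to.py <<'E'
import sys
from bench import ctrl
import numpy as np
from scipy.spatial.transform import Rotation as R
o=ctrl.get_obs();T=np.array(eval(sys.argv[1]))
q=o["eef_rot"];M=R.from_quat([q[1],q[2],q[3],q[0]]).as_matrix()
print("t",o["time_s"],"pos",o["eef_pos"].round(4),"F",o["wrist_force"].round(2),"open",round(o["opening"],3),"yaw x",np.degrees(np.arctan2(M[1,0],M[0,0])).round(1),"tilt",M[2].round(4))
print("shift cm",(M.T@(T-o["eef_pos"])*100).round(2))
E
python3 to.py "(0.637,-0.111,0.238)"
```

```text
t 0.15 pos [0.2262 0.5282 0.2386] F [-0.03  1.17 -0.57] open 1.0 yaw x 66.8 tilt [-1.3e-03 -3.0e-04 -1.0e+00]
shift cm [-42.58  62.94   0.1 ]
```

Call:
drive_tool(commands=[{"dx": -42.6, "dy": 62.9, "dz": 0, "gripper": 1}, {"dx": -42.6, "dy": 62.9, "dz": 0, "gripper": 1}, {"dx": -42.6, "dy": 62.9, "dz": 0, "gripper": 1}, {"dx": -42.6, "dy": 62.9, "dz": 0, "gripper": 1}, {"dx": -42.6, "dy": 62.9, "dz": 0, "gripper": 1}, {"dx": -42.6, "dy": 62.9, "dz": 0, "gripper": 1}, {"dx": -42.6, "dy": 62.9, "dz": 0, "gripper": 1}, {"dx": -42.6, "dy": 62.9, "dz": 0, "gripper": 1}, {"dx": -42.6, "dy": 62.9, "dz": 0, "gripper": 1}, {"dx": -42.6, "dy": 62.9, "dz": 0, "gripper": 1}, {"dx": -42.6, "dy": 62.9, "dz": 0, "gripper": 1}, {"dx": -42.6, "dy": 62.9, "dz": 0, "gripper": 1}, {"dx": -42.6, "dy": 62.9, "dz": 0, "gripper": 1}, {"dx": -42.6, "dy": 62.9, "dz": 0, "gripper": 1}, {"dx": -42.6, "dy": 62.9, "dz": 0, "gripper": 1}, {"dx": -42.6, "dy": 62.9, "dz": 0, "gripper": 1}, {"dx": -42.6, "dy": 62.9, "dz": 0, "gripper": 1}])

```text
invalid input at $.commands[0]: expected keys gripper, dx, dy, dz, turn
```

```bash
python3 to.py "(0.637,-0.111,0.115)"; python3 - <<'E'
from bench import ctrl
import cv2,pickle
d={n:ctrl.camera(n) for n in("side","wrist")};pickle.dump(d,open("b.pkl","wb"))
cv2.imwrite("pics/b_wrist.png",d["wrist"]["image"][:,:,::-1])
cv2.imwrite("pics/b_side.png",cv2.resize(d["side"]["image"][90:270,190:350,::-1],None,fx=3.3,fy=3.3,interpolation=cv2.INTER_CUBIC))
E
```

```text
t 0.15 pos [0.2262 0.5282 0.2386] F [-0.03  1.17 -0.57] open 1.0 yaw x 66.8 tilt [-1.3e-03 -3.0e-04 -1.0e+00]
shift cm [-42.56  62.94  12.4 ]
```

View pics/b_wrist.png

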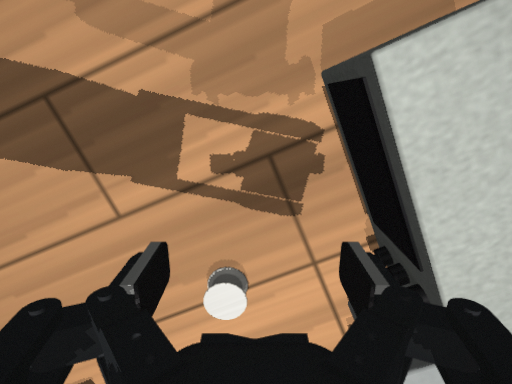

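View pics/b_side.png

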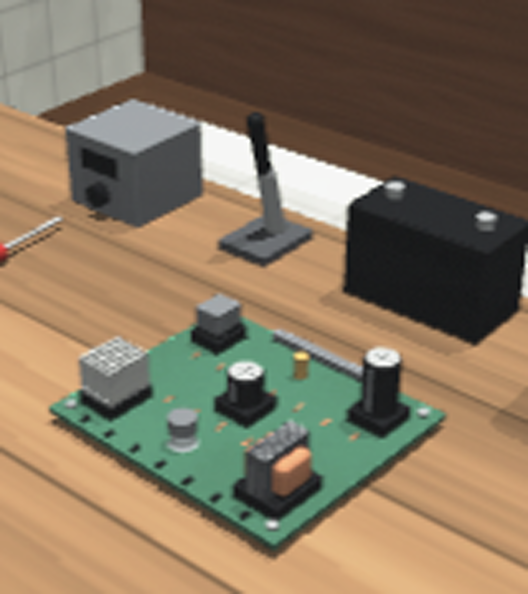

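The call was refused because each row needs all five keys, so nothing moved and the pictures are unchanged. I'll send it again with "turn" included.

Call:
drive_tool(commands=[{"dx": -42.6, "dy": 62.9, "dz": 0, "turn": 0, "gripper": 1}, {"dx": -42.6, "dy": 62.9, "dz": 0, "turn": 0, "gripper": 1}, {"dx": -42.6, "dy": 62.9, "dz": 0, "turn": 0, "gripper": 1}, {"dx": -42.6, "dy": 62.9, "dz": 0, "turn": 0, "gripper": 1}, {"dx": -42.6, "dy": 62.9, "dz": 0, "turn": 0, "gripper": 1}, {"dx": -42.6, "dy": 62.9, "dz": 0, "turn": 0, "gripper": 1}, {"dx": -42.6, "dy": 62.9, "dz": 0, "turn": 0, "gripper": 1}, {"dx": -42.6, "dy": 62.9, "dz": 0, "turn": 0, "gripper": 1}, {"dx": -42.6, "dy": 62.9, "dz": 0, "turn": 0, "gripper": 1}, {"dx": -42.6, "dy": 62.9, "dz": 0, "turn": 0, "gripper": 1}, {"dx": -42.6, "dy": 62.9, "dz": 0, "turn": 0, "gripper": 1}, {"dx": -42.6, "dy": 62.9, "dz": 0, "turn": 0, "gripper": 1}, {"dx": -42.6, "dy": 62.9, "dz": 0, "turn": 0, "gripper": 1}, {"dx": -42.6, "dy": 62.9, "dz": 0, "turn": 0, "gripper": 1}, {"dx": -42.6, "dy": 62.9, "dz": 0, "turn": 0, "gripper": 1}, {"dx": -42.6, "dy": 62.9, "dz": 0, "turn": 0, "gripper": 1}, {"dx": -42.6, "dy": 62.9, "dz": 0, "turn": 0, "gripper": 1}])

```text
time_s: 2.38
eef_pos: [0.6367, -0.1097, 0.2397]
eef_rot: [0.0, 0.834, 0.551, 0.0]
wrist_force: [0.6, 0.7, 0.5]
opening: 0.0
```

```bash
python3 to.py "(0.637,-0.111,0.115)"; python3 - <<'E'
from bench import ctrl
import cv2,pickle
d={n:ctrl.camera(n) for n in("side","wrist")};pickle.dump(d,open("b.pkl","wb"))
cv2.imwrite("pics/c_wrist.png",d["wrist"]["image"][:,:,::-1])
cv2.imwrite("pics/c_side.png",cv2.resize(d["side"]["image"][90:270,190:350,::-1],None,fx=3.3,fy=3.3,interpolation=cv2.INTER_CUBIC))
E
```

```text
t 2.375 pos [ 0.6367 -0.1097  0.2397] F [0.58 0.7  0.47] open 0.0 yaw x 66.9 tilt [ 0.e+00  5.e-04 -1.e+00]
shift cm [-0.11  0.07 12.47]
```

View pics/c_wrist.png

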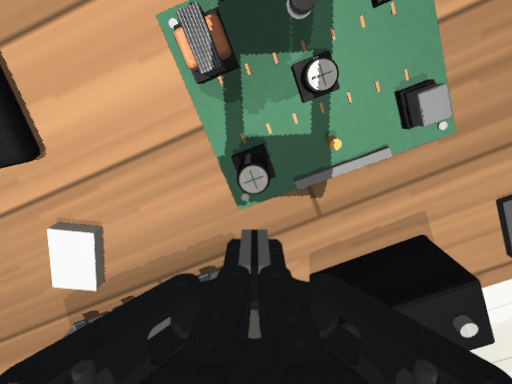

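View pics/c_side.png

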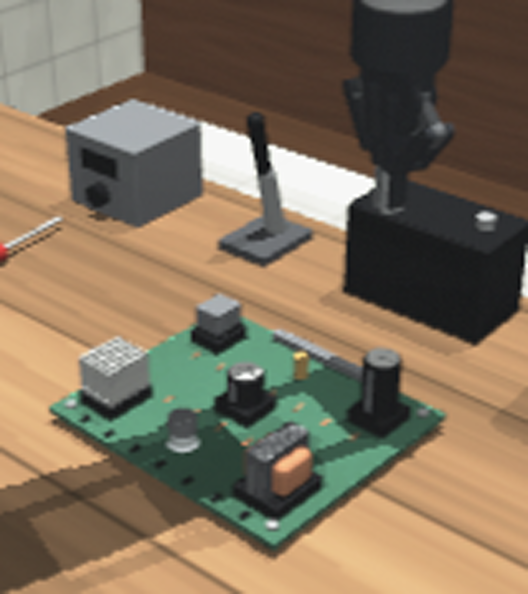

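The wrist view shows the tall cap top at (254,179), the core top at (203,37) and the relay top at (434,104). I'll check those against the earlier numbers, and check the gripper's clearance to the black battery.

```bash
python3 - <<'E'
import pickle
from h import *
d=pickle.load(open("b.pkl","rb"))
w=d["wrist"]
for k,u,v,z in(("tall",254,179,.087),("trafo",203.5,37,.074),("relay",435,104.5,.060),("short",321,75,.062)): print(k,onz(w,u,v,z)[:2].round(4))
s=d["side"]
for u,v in((345,290),(480,340)): print("batt",onz(s,190+u/3.3,90+v/3.3,0).round(3))
o,r=ray(s,190+480/3.3,90+236/3.3); b=onz(s,190+480/3.3,90+340/3.3,0)
k=np.linalg.norm(b[:2]-o[:2])/np.linalg.norm(r[:2]); print("batt height",(o+k*r).round(3))
E
```

```text
tall [ 0.6394 -0.1119]
trafo [ 0.5002 -0.1029]
relay [0.6465 0.0863]
short [ 0.5736 -0.0115]
batt [0.827 0.063 0.   ]
batt [ 0.835 -0.102  0.   ]
batt height [ 0.829 -0.091  0.119]
```

All three views agree within about 2 mm, and the battery is 190 mm clear. Now down to 10 mm above the tall cap.

Call:
drive_tool(commands=[{"dx": -0.1, "dy": 0.1, "dz": 5, "turn": 0, "gripper": 1}, {"dx": -0.1, "dy": 0.1, "dz": 9, "turn": 0, "gripper": 1}, {"dx": -0.1, "dy": 0.1, "dz": 12, "turn": 0, "gripper": 1}, {"dx": -0.1, "dy": 0.1, "dz": 13.4, "turn": 0, "gripper": 1}, {"dx": -0.1, "dy": 0.1, "dz": 13.4, "turn": 0, "gripper": 1}, {"dx": -0.1, "dy": 0.1, "dz": 13.4, "turn": 0, "gripper": 1}])

```text
time_s: 3.22
eef_pos: [0.6385, -0.1124, 0.1071]
eef_rot: [0.001, 0.835, 0.551, 0.001]
wrist_force: [0.3, 0.7, 0.8]
opening: -0.003
```

```bash
cat > snap.py <<'E'
import sys,cv2
from bench import ctrl
n=sys.argv[1]
c=ctrl.camera("side");cv2.imwrite(f"pics/{n}.png",cv2.resize(c["image"][150:270,200:330,::-1],None,fx=4.5,fy=4.5,interpolation=cv2.INTER_CUBIC))
E
python3 snap.py d1; python3 to.py "(0.638,-0.1115,0.09)"
```

```text
t 3.275 pos [ 0.6386 -0.1125  0.1072] F [-0.37 -0.18 -0.21] open -0.0 yaw x 66.8 tilt [ 1.0e-04  3.1e-03 -1.0e+00]
shift cm [ 0.07 -0.1   1.72]
```

View pics/d1.png

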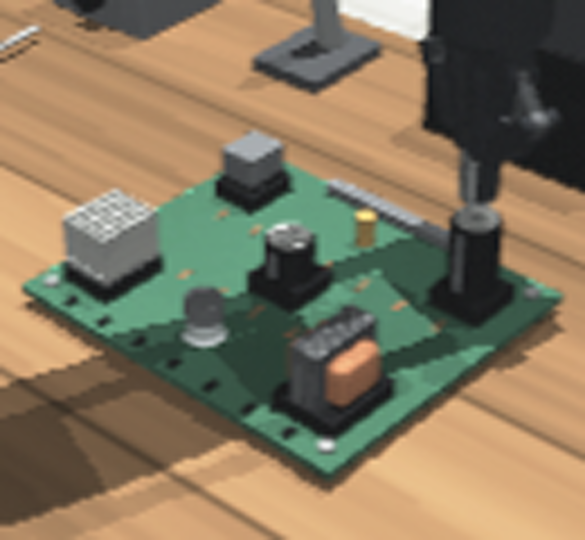

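The fingertips are over the tall cap at (478,205) in the zoomed view, about 12 mm above it. Tap to about 5 mm dip.

Call:
drive_tool(commands=[{"dx": 0, "dy": 0, "dz": 0.6, "turn": 0, "gripper": 1}, {"dx": 0, "dy": 0, "dz": 1.1, "turn": 0, "gripper": 1}, {"dx": 0, "dy": 0, "dz": 1.4, "turn": 0, "gripper": 1}, {"dx": 0, "dy": 0, "dz": 1.7, "turn": 0, "gripper": 1}, {"dx": 0, "dy": 0, "dz": 1.7, "turn": 0, "gripper": 1}, {"dx": 0, "dy": 0, "dz": 1.7, "turn": 0, "gripper": 1}])

```text
time_s: 4.03
eef_pos: [0.6376, -0.1122, 0.089]
eef_rot: [0.0, 0.835, 0.551, 0.0]
wrist_force: [-0.8, 0.7, 6.1]
opening: -0.002
```

```bash
python3 snap.py d2; python3 to.py "(0.638,-0.1115,0.09)"
```

```text
t 4.075 pos [ 0.6376 -0.1122  0.089 ] F [-2.46  0.38  6.08] open -0.0 yaw x 66.8 tilt [-1.e-04  6.e-04 -1.e+00]
shift cm [ 0.08  0.01 -0.1 ]
```

View pics/d2.png

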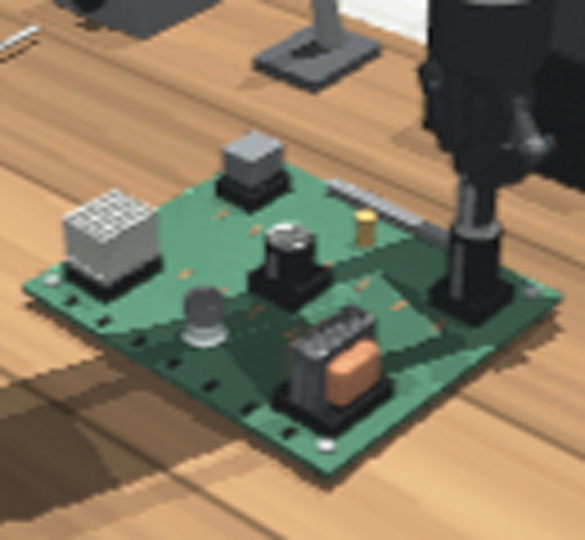

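The tall cap top has dropped from row 215 to 230 in the zoomed view. Force is 6.1 N and tip height 81 mm, which both give about a 6 mm dip, well short of the stop. Next I lift straight up and move over to the transformer.

Call:
drive_tool(commands=[{"dx": 0, "dy": 0, "dz": -1, "turn": 0, "gripper": 1}, {"dx": 0, "dy": 0, "dz": -3, "turn": 0, "gripper": 1}, {"dx": 0, "dy": 0, "dz": -5, "turn": 0, "gripper": 1}, {"dx": 0, "dy": 0, "dz": -5, "turn": 0, "gripper": 1}, {"dx": -1.6, "dy": -4.4, "dz": -5, "turn": 0, "gripper": 1}, {"dx": -3.1, "dy": -8.7, "dz": -5, "turn": 0, "gripper": 1}, {"dx": -4.7, "dy": -13.1, "dz": -5, "turn": 0, "gripper": 1}, {"dx": -4.7, "dy": -13.1, "dz": -4, "turn": 0, "gripper": 1}, {"dx": -4.7, "dy": -13.1, "dz": -2, "turn": 0, "gripper": 1}, {"dx": -4.7, "dy": -13.1, "dz": -0.6, "turn": 0, "gripper": 1}, {"dx": -4.7, "dy": -13.1, "dz": -0.6, "turn": 0, "gripper": 1}])

```text
time_s: 5.45
eef_pos: [0.4978, -0.1033, 0.0929]
eef_rot: [-0.001, 0.835, 0.551, -0.001]
wrist_force: [1.4, 0.5, -0.5]
opening: 0.001
```

```bash
python3 snap.py d3; python3 to.py "(0.499,-0.104,0.077)"
```

```text
t 5.5 pos [ 0.4984 -0.1036  0.0937] F [ 0.08 -0.07  0.5 ] open -0.002 yaw x 66.8 tilt [ 0.     -0.0013 -1.    ]
shift cm [-0.02  0.07  1.67]
```

View pics/d3.png

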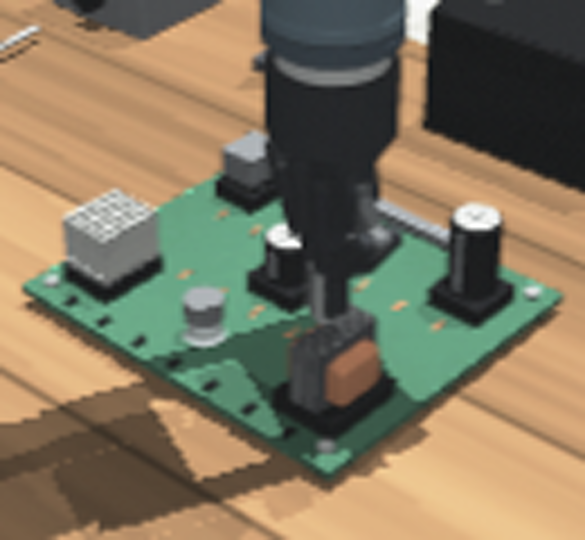

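The tall cap is back up (top at 475,215). The tips are over the core at (330,315), about 11 mm above it.

Call:
drive_tool(commands=[{"dx": 0, "dy": 0, "dz": 0.6, "turn": 0, "gripper": 1}, {"dx": 0, "dy": 0, "dz": 1.0, "turn": 0, "gripper": 1}, {"dx": 0, "dy": 0, "dz": 1.3, "turn": 0, "gripper": 1}, {"dx": 0, "dy": 0, "dz": 1.7, "turn": 0, "gripper": 1}, {"dx": 0, "dy": 0, "dz": 1.7, "turn": 0, "gripper": 1}, {"dx": 0, "dy": 0, "dz": 1.7, "turn": 0, "gripper": 1}])

```text
time_s: 6.25
eef_pos: [0.4985, -0.1037, 0.0776]
eef_rot: [0.0, 0.835, 0.551, 0.0]
wrist_force: [-1.2, 1.1, 4.1]
opening: 0.001
```

```bash
python3 snap.py d4; python3 to.py "(0.645,0.087,0.063)"
```

```text
t 6.3 pos [ 0.4985 -0.1037  0.0776] F [-1.9   0.92  4.56] open 0.002 yaw x 66.8 tilt [-0.e+00  2.e-04 -1.e+00]
shift cm [23.3   5.95  1.46]
```

View pics/d4.png

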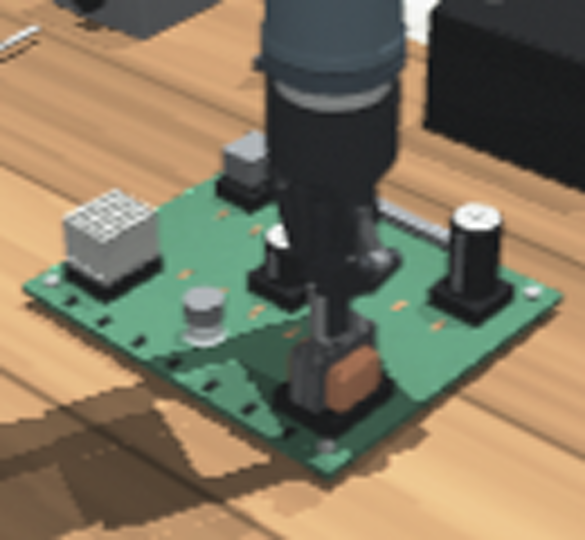

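The core top has dipped: force 4.3 N and tip height 69.6 mm, about 4.4 mm. Next I lift 6 cm and cross to the relay; the tips pass about 70 mm above the short cap.

Call:
drive_tool(commands=[{"dx": 0, "dy": 0, "dz": -1, "turn": 0, "gripper": 1}, {"dx": 0, "dy": 0, "dz": -3, "turn": 0, "gripper": 1}, {"dx": 0, "dy": 0, "dz": -6, "turn": 0, "gripper": 1}, {"dx": 0, "dy": 0, "dz": -6, "turn": 0, "gripper": 1}, {"dx": 4.6, "dy": 1.2, "dz": -6, "turn": 0, "gripper": 1}, {"dx": 9.2, "dy": 2.4, "dz": -6, "turn": 0, "gripper": 1}, {"dx": 14, "dy": 3.6, "dz": -6, "turn": 0, "gripper": 1}, {"dx": 18.6, "dy": 4.8, "dz": -6, "turn": 0, "gripper": 1}, {"dx": 23.3, "dy": 6, "dz": -6, "turn": 0, "gripper": 1}, {"dx": 23.3, "dy": 6, "dz": -6, "turn": 0, "gripper": 1}, {"dx": 23.3, "dy": 6, "dz": -4, "turn": 0, "gripper": 1}, {"dx": 23.3, "dy": 6, "dz": -2, "turn": 0, "gripper": 1}, {"dx": 23.3, "dy": 6, "dz": -0.2, "turn": 0, "gripper": 1}, {"dx": 23.3, "dy": 6, "dz": -0.2, "turn": 0, "gripper": 1}, {"dx": 23.3, "dy": 6, "dz": -0.2, "turn": 0, "gripper": 1}])

```text
time_s: 8.18
eef_pos: [0.6456, 0.0865, 0.0795]
eef_rot: [0.0, 0.835, 0.55, 0.0]
wrist_force: [0.8, 0.4, 0.1]
opening: 0.002
```

```bash
python3 snap.py d5; python3 to.py "(0.645,0.087,0.063)"
```

```text
t 8.225 pos [0.646  0.0866 0.0801] F [-0.   -0.46  1.45] open -0.001 yaw x 66.8 tilt [ 5.0e-04  1.4e-03 -1.0e+00]
shift cm [-0.   -0.11  1.71]
```

View pics/d5.png

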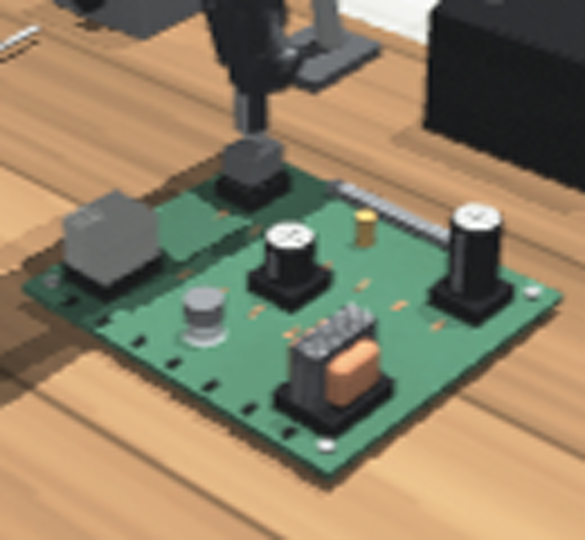

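The transformer and tall cap are up again. The tips are above the relay at (252,130).

Call:
drive_tool(commands=[{"dx": 0, "dy": 0, "dz": 0.6, "turn": 0, "gripper": 1}, {"dx": 0, "dy": 0, "dz": 1.1, "turn": 0, "gripper": 1}, {"dx": 0, "dy": 0, "dz": 1.4, "turn": 0, "gripper": 1}, {"dx": 0, "dy": 0, "dz": 1.7, "turn": 0, "gripper": 1}, {"dx": 0, "dy": 0, "dz": 1.7, "turn": 0, "gripper": 1}, {"dx": 0, "dy": 0, "dz": 1.7, "turn": 0, "gripper": 1}])

```text
time_s: 8.98
eef_pos: [0.6455, 0.0869, 0.0628]
eef_rot: [0.0, 0.835, 0.551, 0.0]
wrist_force: [-1.9, -0.6, 4.8]
opening: -0.0
```

```bash
python3 snap.py d6; python3 to.py "(0.645,0.087,0.063)"
```

```text
t 9.025 pos [0.6455 0.0869 0.0628] F [-1.57  0.73  5.56] open 0.003 yaw x 66.8 tilt [ 1.e-04  3.e-04 -1.e+00]
shift cm [-0.01 -0.05 -0.02]
```

View pics/d6.png

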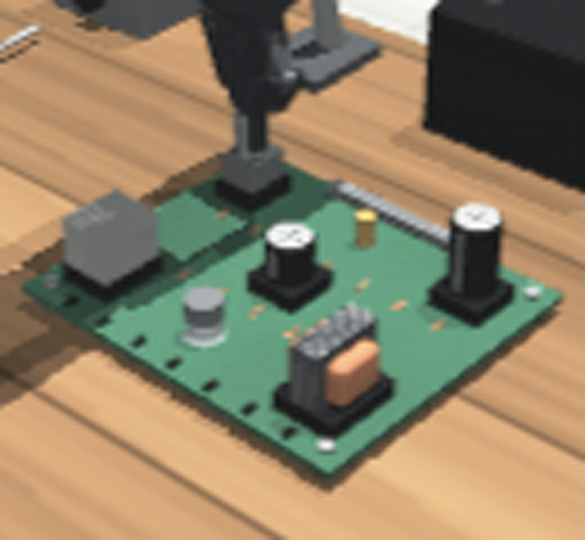

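The relay has dipped about 5 mm at roughly 5 N. Now lift straight up and clear.

Call:
drive_tool(commands=[{"dx": 0, "dy": 0, "dz": -1, "turn": 0, "gripper": 1}, {"dx": 0, "dy": 0, "dz": -3, "turn": 0, "gripper": 1}, {"dx": 0, "dy": 0, "dz": -7, "turn": 0, "gripper": 1}, {"dx": 0, "dy": 0, "dz": -12, "turn": 0, "gripper": 1}, {"dx": 0, "dy": 0, "dz": -15, "turn": 0, "gripper": 1}, {"dx": 0, "dy": 0, "dz": -15, "turn": 0, "gripper": 1}, {"dx": 0, "dy": 0, "dz": -15, "turn": 0, "gripper": 1}, {"dx": 0, "dy": 0, "dz": -15, "turn": 0, "gripper": 1}])

```text
time_s: 10.02
eef_pos: [0.6443, 0.0869, 0.2104]
eef_rot: [-0.001, 0.835, 0.551, -0.001]
wrist_force: [-0.4, 1.0, -0.4]
opening: -0.002
```

```bash
python3 snap.py d7; python3 to.py "(0.645,0.087,0.063)"
```

```text
t 10.075 pos [0.6444 0.0869 0.2105] F [ 0.17 -0.14  0.06] open 0.0 yaw x 66.8 tilt [-0.0011 -0.0029 -1.    ]
shift cm [ 0.05  0.09 14.75]
```

View pics/d7.png

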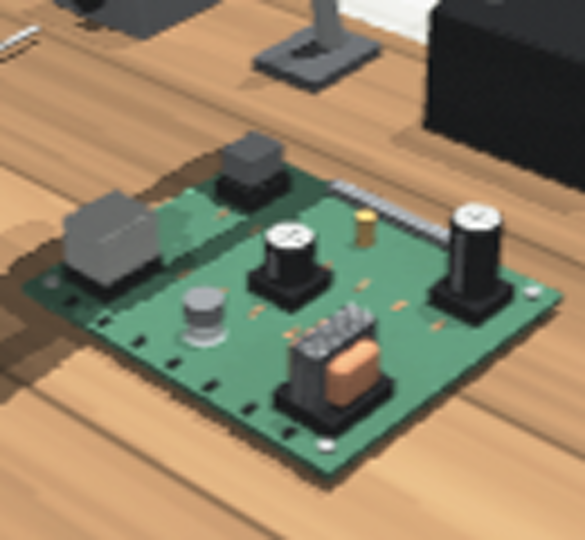

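All parts are back up at their first pixels (relay top at 252,145), the spacer and jar are where they were, and the arm is clear.

```bash
python3 -c "
from bench import ctrl
print(ctrl.hand_in())"
```

```text
the job is handed in; nothing more can be done
None
```

I tapped the tall capacitor, the transformer and the relay, in that order, with the closed fingertips, and handed the job in at about 10 s of the 40 s allowed.

| Part | Dip (from fingertip height) | Upward force |
|---|---|---|
| Tall capacitor | about 6 mm | about 6 N |
| Transformer | about 4.4 mm | about 4.3 N |
| Relay | about 5 mm | about 5 N |

All three dips are well short of the 12 mm stop, and the forces agree with the stated springs to within about 1 N.

**Last checks:** The side camera showed every part back at its starting height and the spacer and jar where they began. The short capacitor and heat sink had not moved. The arm was about 14 cm above the relay, with the wrist force at zero within its noise. I did not look again at the loose things on the bench; the arm stayed well above them.

**Failed or disagreed:** My first move call was refused for a missing "turn" value, so nothing moved. The camera views differed from each other by 2–6 mm, so I used averaged positions.

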